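# Set the mower engine to choke

## Task

The mower engine on its wooden service stand is about to be started cold. With a fingertip, push the black tab of its control lever across, past the click of the FAST position and on to the CHOKE stop at the end beside the air cleaner, then take the hand away. Do not force or grip the lever, and leave the things standing around the engine where they are.

Things in the scene. Friction and masses are not known exactly. Their poses are not given: they have to be found in the camera images.
- engine: Mower engine on a fixed plywood stand, 330 x 400 mm. Round red housing (216 mm) with black dome, top at 283 mm; white tank on its left (+y, top 266 mm), finned cylinder on its right, black air-cleaner box (96 x 124 mm, top 222 mm) at front right. Origin: on the bench below the housing's centre; x from the lever side (facing the robot) to the back, y to the engine's left, z up. Immovable.
- control_lever (a joint): Angle of the lever about its upright pivot, rad. 0 = STOP, the left (+y) end; grows as the tab swings across the front to the air cleaner (counter-clockwise from above). FAST detent near 0.80 (rests 0.75 to 0.85), then a ridge, crest at 1.00, then CHOKE (rests 1.16 to 1.22, hard stop 1.22). Starts below 0.5, where it stays as left. At the tab: sliding 1 N, ridge before FAST (0.64) 3 N, crest 6 N.
- lever_tab (a point): Centre of the lever's upright black plastic tab, 75 mm from the pivot axis: 24 mm along the lever, 11 mm thick in its swing, 38 mm high. Free above, and for 50 mm to either side at its height. The steel plate it sweeps over lies 30 mm below this point, the lever's arm (16 mm wide) 19 mm below. Site x points along the lever to the pivot; y against the growing swing; z up.
- pivot (a point): Point on the lever's upright pivot axis, level with the centre of the tab. The lever's thin spring-steel arm flexes about 1 mm at the tab for 2.7 N, so against the ridges the tab runs up to 2 mm ahead of the joint angle.
- fast_mark (a point): Where the tab's centre is when the lever rests in the FAST detent (joint 0.80). Let go before the crest at 1.00, the lever springs back to here. Fixed to the engine.
- choke_mark (a point): Where the tab's centre is when the lever is in CHOKE (joint 1.20), the end nearest the air cleaner. Once past the crest at 1.00 the spring ball drives the lever on to here by itself. Fixed to the engine.
- oil_bottle: Bystander: upright grey oil bottle, 72 mm across, 200 mm high, on the bench to the engine's front left. Origin: centre of its underside.
- bolt_cup: Bystander: open steel cup, 80 mm across, 60 mm high, on the bench to the engine's front right. Origin: centre of its underside.
- plug_spanner: Bystander: lying steel spark-plug spanner, 88 mm long with a 118 mm cross bar, 25 mm high, on the bench in front of the stand. Origin: centre of its underside.

How it is judged (in metres and radians):
At the end, for the whole second after the job is handed in: The control lever rests in CHOKE, short of its full travel by no more than about 0.1 rad (8 mm at the tab), and each of the three bystanders is within 15 mm of where it stood, the bottle upright (value of joint control_lever above 1.1 rad and velocity of joint control_lever between -0.05 and 0.05 rad/s and distance of each of oil_bottle, bolt_cup, plug_spanner from where it was at the start of the episode below 0.015 m and angle between oil_bottle's own z axis and vertical below 0.2 rad); the robot touches nothing.
It fails at once if the engine or its lever is pressed or gripped with more than 30 N (contact force between anything else and engine above 30 N).
It fails at once if a bystander is shifted or lifted by more than 15 mm (distance of any of oil_bottle, bolt_cup, plug_spanner from where it was at the start of the episode above 0.015 m).
It also fails if it takes over 35 s, if anything falls off the work surface, if the arm or the gripper's body presses on something with over 40 N, if the wrist force passes 120 N, or if a joint passes its speed limit or range.

## Robot

A 6-joint arm with a two-finger parallel gripper is mounted at the origin on the work surface. World frame = base frame: x ahead of the robot, y to its left, z up, the work surface at z = 0. Lengths are in m, angles in degrees, forces in N, time in s.
With the tool pointing down it reaches from about 0.3 to 0.75 m from the base axis. Payload 8.5 kg.
Tool frame: the origin (TCP) lies between the finger pads; the fingertips stand 17 mm ahead of it and the grasp point (between the pads) lies 2 mm behind it; z points along the fingers, y is the direction in which the jaws open and shut (so a half turn about z gives the same grasp; the last joint's range is limited). The gripper opens to 85 mm and grips with 20 to 120 N. Pads are 22 mm wide; open, the fingers measure 114 mm over their backs; the gripper's body (76 mm by 85 mm) begins 54 mm behind the grasp point. The pads swing forward as they close: fully open they stand 13 mm farther back than shut.
Start: joints at [60.716, 21.807, 74.336, -0, 83.858, -12.336], TCP at [0.16, 0.526, 0.248] pointing down, gripper open.
Joint ranges: [-178.18, 178.18], [-50.72, 133.34], [12.68, 142.11], [-81.47, 261.47], [9.98, 163.14], [-165.26, 165.26]. Speed limits (degrees/s): [136.94, 136.94, 180, 180, 180, 180].

## Interface

Orientations are given as a 3x3 rotation matrix whose columns are the frame's x, y, z axes.
In Python, from rig import readout, eyes, env gives the robot as it stands.
- The arm moves only by the tool arm_command, never from a script. Its argument "rows" is text: rows parted by semicolons, each of 7 numbers parted by spaces: the closure, from 0 (fully open) to 1 (shut), then the shift along the tool's x, y, z in mm, then the turn, a rotation vector about the tool's x, y, z in degrees. In form: grip dx dy dz rx ry rz; .... A call has 1 to 5 rows; each row shifts and turns the commanded pose from where the row before left it, along the tool's axes as they then stand; what a row does not reach is not made up. A row lasts 1/12 s, in which the tool goes at most 41.7 mm and 7.16 degrees, less where a joint would pass 70% of its speed; a pose out of reach is approached as far as the arm can. A call with a gripper value outside its range is refused whole. The fingers move at their own pace and stop on an object; "squeeze" is the grip in N (left out, the last holds). Time passes only in rows, so rows that do not move let the fingers close. It gives the time, the measured TCP pose, the force and the opening at its end, in the units of the state.
- readout.observe(): the state, without advancing time (a new reading comes with each control period).
- eyes.get_image(name): name is "side" or "top" or "wrist"; returns the picture (384x512x3 uint8, red, green, blue); there is no depth.
- eyes.camera_model(name): a dict with "mtx" (3x3 intrinsics, pixels), "k1" (the pictures are not rectified: a ray, as slopes to the right and down, at radius r is drawn at 1 + k1 r^2 times it, then the intrinsics apply), "view" (4x4, takes a point from world to camera coordinates). Camera axes: x right, y up, looking along -z (the intrinsics and any distortion apply to the point x, -y, -z); pixel columns grow to the right and rows downward; lengths in m; the calibration is good to about 2 mm. A picture is of the moment at which its call begins: read the wrist's pose just before it. camera_model takes no time and is no camera call; for the wrist camera it gives the pose at the moment of the call.
- env.close_job(): hands the job in, once; it reports no verdict.
The state is a dict: "time_s": time; "q": joint angles; "qvel": joint speeds; "joint_efforts": joint torques, N m; "position": TCP position; "tool_rot": TCP orientation; "ft_force": force on the tool from outside, world axes, zero at the start; "wrist_torque": the same for the moment, N m; "grip_width": finger opening in m.
Only numpy, scipy, OpenCV 4.12 (cv2) and the standard library are available. Lean on these libraries where they do the work, as an engineer would, in place of code of your own. Each camera call takes 0.05 s, during which the arm holds its last target. There are 200 camera calls.

## Working session

There is one attempt and no reset: what is moved stays moved. The work goes in short steps, Python scripts to look and compute and a tool call to move; the robot and the scene stay as the last step left them, time stands still between calls to the robot, and variables do not carry over. Pictures are saved under pics/ and viewed, about 8 in all and at most 12, crops included, and the job is handed in when it is done.

Besides the shell and the picture viewer there is one more tool, called after ">>>" in YAML: its name, and indented under it one key for each argument. arm_command: Moves the arm, as the interface text tells. Its arguments: {"type":"object","properties":{"rows":{"type":"string"},"squeeze":{"type":"number"}},"required":["rows"]}

```bash
mkdir -p pics; python3 - <<'E'
from rig import readout, eyes
import cv2
for n in ("side","top"):
    cv2.imwrite(f"pics/{n}0.png",cv2.cvtColor(eyes.get_image(n),cv2.COLOR_RGB2BGR))
    m=eyes.camera_model(n);print(n,m)
s=readout.observe();print(s)
E
python3 -c "
import cv2,numpy as np
a=cv2.imread('pics/side0.png');b=cv2.imread('pics/top0.png')
"
```

```text
side {'mtx': array([[417.35527609,   0.        , 264.9071143 ],
       [  0.        , 417.35527609, 187.54808729],
       [  0.        ,   0.        ,   1.        ]]), 'k1': -0.1074914123268625, 'view': array([[ 0.94027881, -0.33979225, -0.02042039, -0.56894144],
       [ 0.19490226,  0.48821357,  0.85068244, -0.258496  ],
       [-0.27908579, -0.80385865,  0.52528315, -1.04054297],
       [ 0.        ,  0.        ,  0.        ,  1.        ]])}
top {'mtx': array([[348.65022399,   0.        , 252.23981256],
       [  0.        , 348.65022399, 194.39136298],
       [  0.        ,   0.        ,   1.        ]]), 'k1': -0.06468537255970365, 'view': array([[ 0.02566914, -0.99953534, -0.01643758, -0.01939588],
       [ 0.99794485,  0.02465564,  0.05914531, -0.58871392],
       [-0.05871254, -0.01792201,  0.99811404, -0.98272831],
       [ 0.        ,  0.        ,  0.        ,  1.        ]])}
{'time_s': 0.1, 'q': array([ 6.07154373e+01,  2.18400974e+01,  7.43793745e+01, -8.63196651e-04,
        8.38602444e+01, -1.23371528e+01]), 'qvel': array([ 0.05563551, -0.0372111 , -0.15767565,  0.07842108,  0.00790786,
       -0.03064563]), 'joint_efforts': array([ 3.26596208e-03, -4.49219227e+01, -2.31657583e+01, -1.75605292e-04,
        3.64988686e-03, -4.71213946e-05]), 'position': array([0.1602174 , 0.52589087, 0.2477518 ]), 'tool_rot': array([[-9.56573090e-01,  2.91491813e-01, -6.67491557e-04],
       [ 2.91492441e-01,  9.56572353e-01, -1.22083034e-03],
       [ 2.82641920e-04, -1.36238219e-03, -9.99999032e-01]]), 'ft_force': array([-0.12229913,  0.38865865,  0.18157386]), 'wrist_torque': array([ 0.00191725, -0.02124212,  0.02283022]), 'grip_width': 0.08590500642451093}
```

View pics/top0.png

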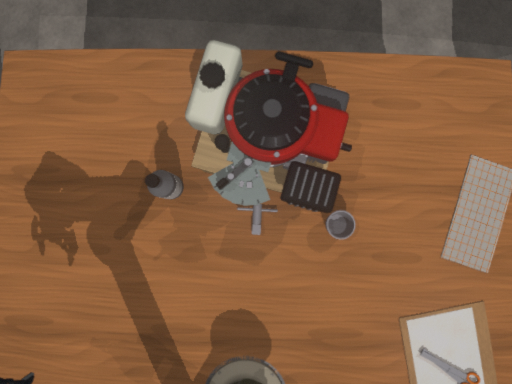

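View pics/side0.png

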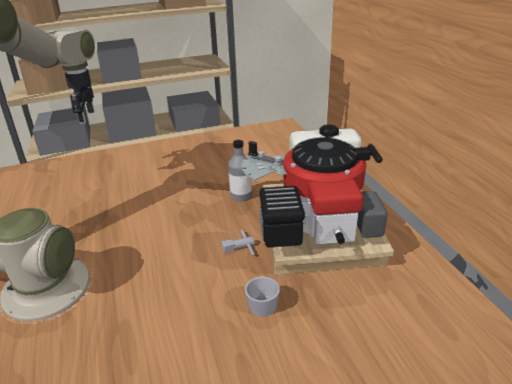

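The top view shows the engine centre near (272,108), the lever plate near (240,182), the bottle at (165,185), the cup at (341,225) and the spanner at (257,215). I'll enlarge the lever area in both views.

```bash
python3 - <<'E'
import cv2,numpy as np
a=cv2.imread('pics/top0.png')[130:220,195:285];b=cv2.imread('pics/side0.png')[135:195,225:305]
A=cv2.resize(a,None,fx=6,fy=6,interpolation=cv2.INTER_CUBIC);cv2.imwrite('pics/topc.png',A)
B=cv2.resize(b,None,fx=8,fy=8,interpolation=cv2.INTER_CUBIC);cv2.imwrite('pics/sidec.png',B)
E
```

```text
(no output)
```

View pics/topc.png

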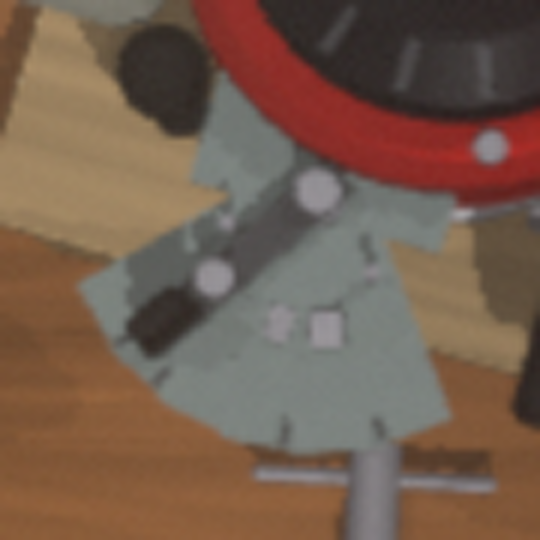

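View pics/sidec.png

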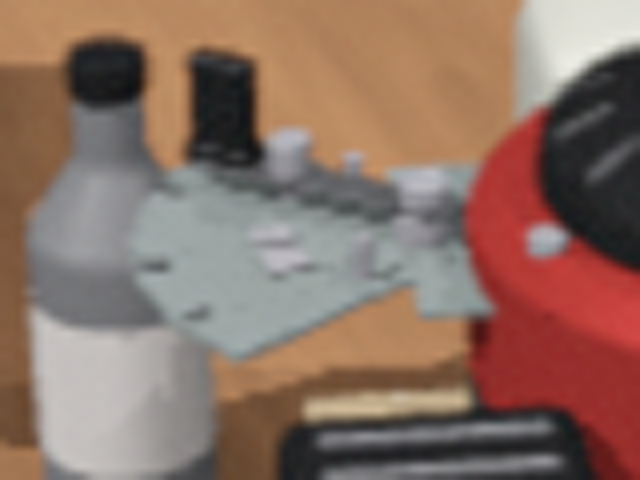

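```bash
cat > h.py <<'E'
import numpy as np, cv2
from rig import eyes
def ray(n,px,m=None):
    m=m or eyes.camera_model(n);K=m['mtx'];V=m['view']
    u=cv2.undistortPoints(np.array([[px]],float),K,np.array([m['k1'],0,0,0.]))[0,0]
    R=V[:3,:3];d=R.T@[u[0],-u[1],-1];return -R.T@V[:3,3],d/np.linalg.norm(d)
def tri(obs):
    A=np.zeros((3,3));b=np.zeros(3)
    for n,px in obs:
        c,d=ray(n,px);P=np.eye(3)-np.outer(d,d);A+=P;b+=P@c
    X=np.linalg.solve(A,b)
    return X,[np.linalg.norm(np.cross(ray(n,p)[1],X-ray(n,p)[0])) for n,p in obs]
def atz(n,px,z):
    c,d=ray(n,px);return c+d*(z-c[2])/d[2]
E
python3 - <<'E'
from h import *
t=lambda x,y:(195+x/6,130+y/6)
s=lambda x,y:(225+x/8,135+y/8)
np.set_printoptions(precision=4,suppress=True)
print('tab',tri([('top',t(163,322)),('side',s(222,107))]))
print('tabtop',tri([('top',t(163,322)),('side',s(224,60))]))
print('pivot bolt top',tri([('top',t(318,190)),('side',s(422,175))]))
print('arm bolt',tri([('top',t(215,277)),('side',s(290,138))]))
for p in [(125,340),(160,378),(285,430),(380,428),(318,190),(163,322)]: print(p,atz('top',t(*p),.12),atz('top',t(*p),.14),atz('top',t(*p),.16))
for n,p,z in [('bottle top',(152,181),.2),('bottle',(170,188),.1),('cup',(341,224),.06),('spanner bar l',(238,209),.02),('spanner bar r',(277,210),.02),('ac',(312,187),.222),('dome',(272,108),.283),('acL',(282,202),.222),('acTL',(290,164),.222)]: print(n,atz('top',p,z))
E
```

```text
tab (array([0.5967, 0.0574, 0.2577]), [np.float64(1.783334469335297e-05), np.float64(1.7833344693355862e-05)])
tabtop (array([0.5962, 0.0552, 0.276 ]), [np.float64(0.0011324818863040957), np.float64(0.0011324818863038706)])
pivot bolt top (array([0.6476, 0.0026, 0.2485]), [np.float64(0.0003156529047030699), np.float64(0.0003156529047030465)])
arm bolt (array([0.6144, 0.0395, 0.2511]), [np.float64(3.2883324557231923e-05), np.float64(3.288332455719269e-05)])
(125, 340) [0.6006 0.0881 0.12  ] [0.5991 0.0856 0.14  ] [0.5975 0.0832 0.16  ]
(160, 378) [0.5846 0.0725 0.12  ] [0.5834 0.0704 0.14  ] [0.5822 0.0683 0.16  ]
(285, 430) [0.5636 0.0182 0.12  ] [0.5629 0.0172 0.14  ] [0.5621 0.0163 0.16  ]
(380, 428) [ 0.5655 -0.0225  0.12  ] [ 0.5647 -0.0225  0.14  ] [ 0.5639 -0.0225  0.16  ]
(318, 190) [0.6676 0.0067 0.12  ] [0.6645 0.0061 0.14  ] [0.6614 0.0054 0.16  ]
(163, 322) [0.6088 0.072  0.12  ] [0.607  0.0699 0.14  ] [0.6053 0.0677 0.16  ]
bottle top [0.6042 0.2308 0.2   ]
bottle [0.5957 0.2126 0.1   ]
cup [ 0.5115 -0.25    0.06  ]
spanner bar l [0.5461 0.035  0.02  ]
spanner bar r [ 0.546  -0.0763  0.02  ]
ac [ 0.5972 -0.1441  0.222 ]
dome [ 0.7598 -0.0469  0.283 ]
acL [ 0.5613 -0.0764  0.222 ]
acTL [ 0.6488 -0.0929  0.222 ]
```

Tab and pivot triangulate 74 mm apart (75 given). The FAST and CHOKE ticks lie 0.40 rad apart, as they should. That puts the lever at about 0.1 rad with the tab centre at z ≈ 0.257. The plan is to raise and shut the gripper, turn the tool so its x axis opposes the swing, descend beside the tab, then swing about the pivot.

>>> arm_command:
  rows: "1 0 0 -28 0 0 7; 1 0 0 -28 0 0 7; 1 0 0 -28 0 0 7; 1 0 0 -28 0 0 7; 1 0 0 0 0 0 7"
  squeeze: 20

```text
time_s: 0.52
position: [0.1607, 0.5268, 0.3656]
tool_rot: [[-0.612, 0.791, 0.004], [0.791, 0.612, 0.008], [0.003, 0.008, -1.0]]
ft_force: [0.5, -0.7, 0.3]
grip_width: 0.0254
```

>>> arm_command:
  rows: "1 0 0 0 0 0 7; 1 0 0 0 0 0 7; 1 0 0 0 0 0 7; 1 0 0 0 0 0 7; 1 0 0 0 0 0 7"

```text
time_s: 0.93
position: [0.1603, 0.526, 0.3599]
tool_rot: [[-0.047, 0.999, -0.0], [0.999, 0.047, -0.001], [-0.001, -0.0, -1.0]]
ft_force: [0.8, -0.2, 0.7]
grip_width: -0.0001
```

>>> arm_command:
  rows: "1 0 0 0 0 0 7; 1 0 0 0 0 0 7; 1 0 0 0 0 0 7; 1 0 0 0 0 0 7; 1 0 0 0 0 0 7"

```text
time_s: 1.35
position: [0.1603, 0.526, 0.3599]
tool_rot: [[0.534, 0.845, -0.001], [0.845, -0.534, -0.001], [-0.001, 0.0, -1.0]]
ft_force: [0.2, 0.0, -0.0]
grip_width: 0.0003
```

>>> arm_command:
  rows: "1 0 0 0 0 0 7; 1 0 0 0 0 0 7; 1 0 0 0 0 0 0"

```text
time_s: 1.6
position: [0.1603, 0.526, 0.36]
tool_rot: [[0.722, 0.692, -0.0], [0.692, -0.722, -0.001], [-0.001, 0.0, -1.0]]
ft_force: [-0.6, 0.3, 0.5]
grip_width: 0.0001
```

```bash
cat > go.py <<'E'
import numpy as np,sys
from rig import readout
s=readout.observe();R=s['tool_rot'];t=np.array(list(map(float,sys.argv[1:4])))
print(s['time_s'],s['position'].round(4),'yaw',np.degrees(np.arctan2(R[1,0],R[0,0])).round(2),s['q'].round(1),s['grip_width'],'z',R[:,2].round(4))
d=R.T@(t-s['position'])*1000;print('tool shift mm',d.round(1),np.linalg.norm(d))
E
python3 go.py .6133 .0777 .36
```

```text
1.6 [0.1603 0.526  0.36  ] yaw 43.81 [ 60.7  18.9  60.7   0.  100.5 106.9] 0.00011930261573069351 z [-4.e-04 -8.e-04 -1.e+00]
tool shift mm [1.660e+01 6.372e+02 1.000e-01] 637.3768246782148
```

>>> arm_command:
  rows: "1 0.8 32 0 0 0 0; 1 0.8 32 0 0 0 0; 1 0.8 32 0 0 0 0; 1 0.8 32 0 0 0 0; 1 0.8 32 0 0 0 0"

```text
time_s: 2.02
position: [0.2752, 0.4127, 0.3602]
tool_rot: [[0.715, 0.699, -0.0], [0.699, -0.715, -0.0], [-0.0, 0.0, -1.0]]
ft_force: [0.6, 0.2, 0.6]
grip_width: -0.0001
```

>>> arm_command:
  rows: "1 0.8 32 0 0 0 0; 1 0.8 32 0 0 0 0; 1 0.8 32 0 0 0 0; 1 0.8 32 0 0 0 0; 1 0.8 32 0 0 0 0"

```text
time_s: 2.43
position: [0.3894, 0.3004, 0.3602]
tool_rot: [[0.716, 0.698, -0.0], [0.698, -0.716, -0.0], [-0.0, -0.0, -1.0]]
ft_force: [0.8, 0.1, -0.1]
grip_width: -0.0002
```

>>> arm_command:
  rows: "1 0.8 32 0 0 0 0; 1 0.8 32 0 0 0 0; 1 0.8 32 0 0 0 0; 1 0.8 32 0 0 0 0; 1 0.8 32 0 0 0 0"

```text
time_s: 2.85
position: [0.5036, 0.1881, 0.3602]
tool_rot: [[0.716, 0.698, -0.0], [0.698, -0.716, -0.0], [-0.0, -0.0, -1.0]]
ft_force: [0.6, 1.3, -0.3]
grip_width: 0.0002
```

>>> arm_command:
  rows: "1 0.8 32 0 0 0 0; 1 0.8 32 0 0 0 0; 1 0.8 32 0 0 0 0; 1 0.8 32 0 0 0 0; 1 0 0 0 0 0 0"

```text
time_s: 3.27
position: [0.5969, 0.0956, 0.3582]
tool_rot: [[0.719, 0.695, -0.002], [0.695, -0.719, -0.001], [-0.002, -0.001, -1.0]]
ft_force: [-0.4, 0.2, 0.3]
grip_width: -0.0002
```

```bash
python3 go.py .6133 .0777 .36; python3 - <<'E'
from h import *
im=eyes.get_image('wrist')[:,:,::-1]
m=eyes.camera_model('wrist')
im=im.copy()
def proj(X):
    p=m['view'][:3]@np.append(X,1);u=np.array([p[0],-p[1]])/-p[2];u=u*(1+m['k1']*(u@u));return m['mtx'][:2,:2]@u+m['mtx'][:2,2]
T=[.5959,.0569,.276]
print(proj(T),proj([.6476,.0026,.2485]))
cv2.imwrite('pics/w1.png',cv2.resize(im,(768,576)))
E
```

```text
3.2667 [0.5969 0.0956 0.3582] yaw 44.04 [-2.100e+00  2.520e+01  5.120e+01 -1.000e-01  1.037e+02  4.390e+01] -0.0001786188460743386 z [-0.0022 -0.001  -1.    ]
tool shift mm [-0.7 24.3 -1.8] 24.35009002671756
[298.66027148 248.50539631] [396.21836051 233.45229489]
```

View pics/w1.png

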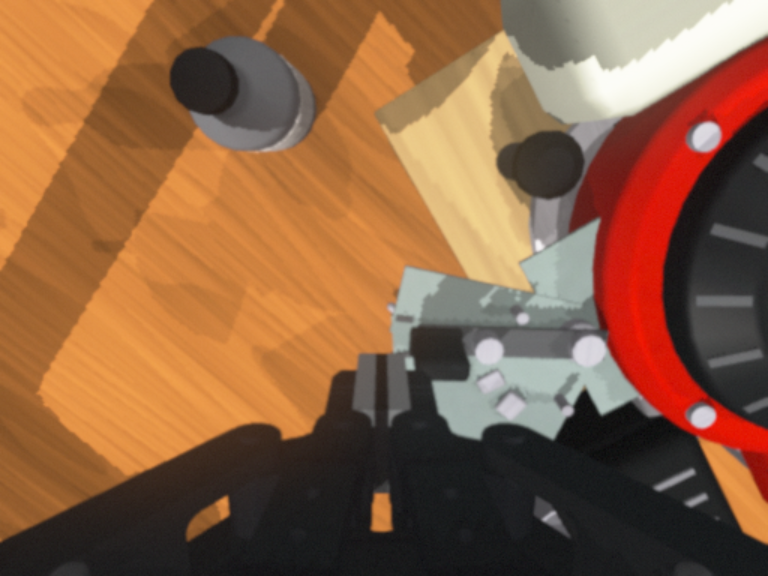

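The wrist view matches the prediction. The pivot bolt is at (588,351) against (594,350) predicted, and the tab top is near (440,365) against (448,373), so about 3 mm off. I'll go to 32 mm tangential offset and descend.

>>> arm_command:
  rows: "1 2 12 0 0 0 0; 1 2 12 0 0 0 0; 1 0 0 0 0 0 0"

```text
time_s: 3.57
position: [0.6141, 0.0848, 0.3597]
tool_rot: [[0.717, 0.697, -0.001], [0.697, -0.717, -0.0], [-0.001, -0.0, -1.0]]
ft_force: [0.3, -0.3, -0.6]
grip_width: -0.0002
```

```bash
python3 go.py .6170 .0812 .275
```

```text
3.5667 [0.6141 0.0848 0.3597] yaw 44.17 [ -3.1  26.9  48.1  -0.  105.   42.8] -0.00016978754730152327 z [-8.e-04 -1.e-04 -1.e+00]
tool shift mm [-0.4  4.6 84.7] 84.79567509413299
```

>>> arm_command:
  rows: "1 -0.4 4.6 20 0 0 0; 1 0 0 20 0 0 0; 1 0 0 20 0 0 0; 1 0 0 15 0 0 0; 1 0 0 10 0 0 0"

```text
time_s: 3.98
position: [0.6153, 0.0826, 0.2738]
tool_rot: [[0.717, 0.697, -0.002], [0.697, -0.717, 0.0], [-0.001, -0.002, -1.0]]
ft_force: [0.3, -0.1, -0.0]
grip_width: 0.0004
```

>>> arm_command:
  rows: "1 0 0 0 0 0 0; 1 0 0 0 0 0 0"

```text
time_s: 4.15
position: [0.6162, 0.0822, 0.2758]
tool_rot: [[0.718, 0.696, 0.0], [0.696, -0.718, 0.0], [0.0, 0.0, -1.0]]
ft_force: [-0.3, 0.1, -0.0]
grip_width: 0.0002
```

```bash
python3 go.py .6170 .0812 .275; python3 - <<'E'
from h import *
a=eyes.get_image('side')[125:200,215:315,::-1]
cv2.imwrite('pics/s2.png',cv2.resize(a,None,fx=7,fy=7,interpolation=cv2.INTER_CUBIC))
E
```

```text
4.15 [0.6162 0.0822 0.2758] yaw 44.13 [-3.3 28.4 58.9  0.  92.7 42.6] 0.00023005729556823336 z [ 2.e-04  1.e-04 -1.e+00]
tool shift mm [-0.1  1.3  0.8] 1.5096413273785096
```

View pics/s2.png

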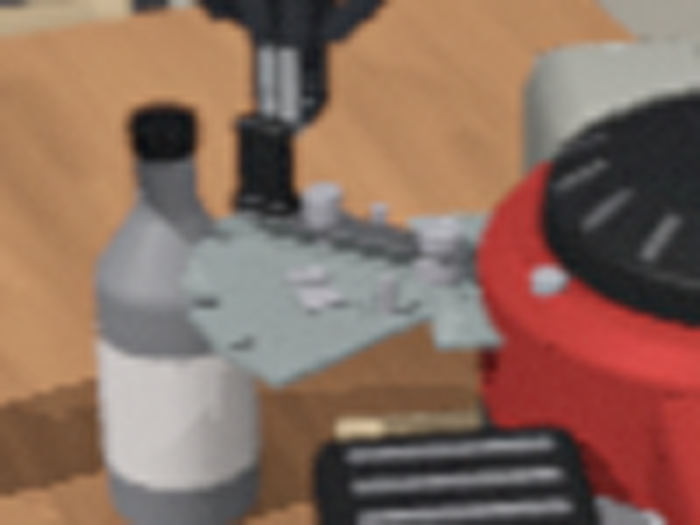

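```bash
python3 - <<'E'
from h import *
m=eyes.camera_model('side')
def proj(X):
    p=m['view'][:3]@np.append(X,1);u=np.array([p[0],-p[1]])/-p[2];u=u*(1+m['k1']*(u@u));q=m['mtx'][:2,:2]@u+m['mtx'][:2,2];return (q-[215,125])*7
for z in (.245,.258,.27): print(z,proj([.6165,.082,z]),proj([.6165+.0103,.082-.0103,z]),proj([.6165+.008,.082+.0077,z]))
E
```

```text
0.245 [293.19053929 158.34910435] [326.54722804 164.71223249] [305.96326017 146.99938403]
0.258 [292.18999291 128.51116067] [325.7344143 134.7652525] [305.04335103 117.31947926]
0.27 [291.25733844 100.66922762] [324.97623995 106.81967235] [304.18576732  89.62790425]
```

>>> arm_command:
  rows: "1 0 1 3 0 0 0; 1 0 0 4 0 0 0; 1 -5 0 0 0 0 0; 1 -8 0 0 0 0 0; 1 0 0 0 0 0 0"

```text
time_s: 4.62
position: [0.607, 0.071, 0.2686]
tool_rot: [[0.719, 0.695, -0.0], [0.695, -0.719, -0.0], [-0.0, 0.0, -1.0]]
ft_force: [-0.2, -0.3, 0.1]
grip_width: 0.0002
```

>>> arm_command:
  rows: "1 -5.5 -1.1 0 0 0 -4; 1 -5.5 -1.1 0 0 0 -4; 1 -5.5 -1.1 0 0 0 -4; 1 -5.5 -1.1 0 0 0 -4; 1 0 0 0 0 0 0"

```text
time_s: 5.03
position: [0.5899, 0.0573, 0.2688]
tool_rot: [[0.498, 0.867, 0.0], [0.867, -0.498, -0.0], [0.0, 0.0, -1.0]]
ft_force: [-0.0, 1.0, 0.3]
grip_width: -0.0
```

```bash
cat > st.py <<'E'
from h import *
from rig import readout
s=readout.observe();R=s['tool_rot'];P=np.array([.6476,.0026,s['position'][2]])
y=np.degrees(np.arctan2(R[1,0],R[0,0]));p=R.T@(P-s['position'])*1000
print(s['time_s'],s['position'].round(4),'yaw',y,'pivot in tool',p.round(1),'force tool',(R.T@s['ft_force']).round(2),'q6',s['q'][5])
k=np.radians(4);c,n=np.cos(k),np.sin(k)
print('4deg shift',p[:2]-np.array([[c,n],[-n,c]])@p[:2])
E
python3 st.py
```

```text
5.0333 [0.5899 0.0573 0.2688] yaw 60.149807224660755 pivot in tool [-18.7  77.3   0. ] force tool [ 0.88 -0.51 -0.25] q6 23.96478826334879
4deg shift [-5.43776318 -1.11689982]
```

Tool-x force is about 0.9 N, which matches the sliding friction, so the finger is in contact. I'll continue the swing.

>>> arm_command:
  rows: "1 -5.5 -1.1 0 0 0 -4; 1 -5.5 -1.1 0 0 0 -4; 1 -5.5 -1.1 0 0 0 -4; 1 -5.5 -1.1 0 0 0 -4; 1 0 0 0 0 0 0"

```text
time_s: 5.45
position: [0.5773, 0.0392, 0.2687]
tool_rot: [[0.241, 0.97, 0.0], [0.97, -0.241, -0.0], [0.0, 0.001, -1.0]]
ft_force: [-0.9, 1.0, 0.1]
grip_width: 0.0001
```

>>> arm_command:
  rows: "1 -5.4 -1.1 0 0 0 -4; 1 -5.4 -1.1 0 0 0 -4; 1 -5.4 -1.1 0 0 0 -4; 1 -2.7 -0.6 0 0 0 -2; 1 0 0 0 0 0 0"

```text
time_s: 5.87
position: [0.5709, 0.0222, 0.2686]
tool_rot: [[0.001, 1.0, 0.001], [1.0, -0.001, 0.002], [0.002, 0.001, -1.0]]
ft_force: [1.0, 5.3, 1.1]
grip_width: 0.0003
```

```bash
python3 st.py; python3 - <<'E'
from h import *
a=eyes.get_image('side')[125:225,215:335,::-1];b=eyes.get_image('top')[130:230,195:315,::-1]
cv2.imwrite('pics/s3.png',np.hstack([cv2.resize(x,(390,325),interpolation=cv2.INTER_CUBIC) for x in(a,b)]))
E
```

```text
5.8667 [0.5709 0.0222 0.2686] yaw 89.92644973510536 pivot in tool [-19.5  76.8   0. ] force tool [ 5.3   1.03 -1.09] q6 -9.618437736696707
4deg shift [-5.40237944 -1.17325243]
```

View pics/s3.png

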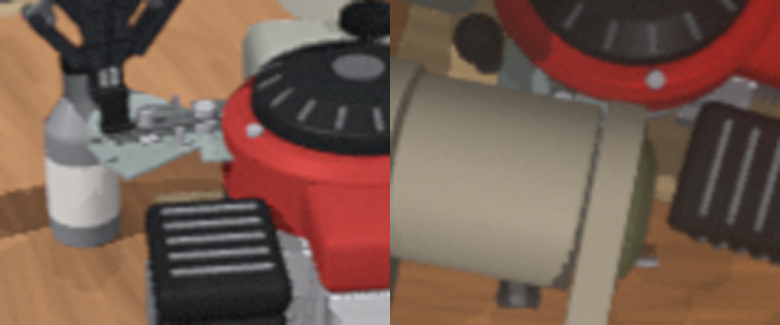

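The lever is on the ramp to the crest: 5.3 N, tab past FAST, nothing in the way. I'll continue in small steps.

>>> arm_command:
  rows: "1 -2.7 -0.6 0 0 0 -2; 1 -2.7 -0.6 0 0 0 -2; 1 -2.7 -0.6 0 0 0 -2; 1 0 0 0 0 0 0"

```text
time_s: 6.3
position: [0.5694, 0.0141, 0.2686]
tool_rot: [[-0.104, 0.995, 0.0], [0.995, 0.104, 0.001], [0.001, 0.001, -1.0]]
ft_force: [0.4, 1.2, 0.9]
grip_width: -0.0
```

>>> arm_command:
  rows: "1 -2.7 -0.6 0 0 0 -2; 1 -2.7 -0.6 0 0 0 -2; 1 0 0 0 0 0 0"

```text
time_s: 6.55
position: [0.5688, 0.0076, 0.2683]
tool_rot: [[-0.172, 0.985, -0.0], [0.985, 0.172, -0.001], [-0.001, -0.0, -1.0]]
ft_force: [-0.2, 0.2, -0.6]
grip_width: 0.0003
```

```bash
python3 st.py
```

```text
6.55 [0.5688 0.0076 0.2683] yaw 99.89076003319768 pivot in tool [-18.4  76.7   0. ] force tool [ 0.2  -0.14  0.61] q6 -21.031803077953757
4deg shift [-5.39779122 -1.09758923]
```

The force has dropped to zero, so the crest is passed. One small nudge more to confirm, then I'll back off and lift.

>>> arm_command:
  rows: "1 -2.7 -0.6 0 0 0 -2; 1 -2.7 -0.6 0 0 0 -2; 1 0 0 0 0 0 0"

```text
time_s: 6.8
position: [0.5687, 0.0021, 0.2683]
tool_rot: [[-0.24, 0.971, -0.0], [0.971, 0.24, -0.0], [-0.0, -0.0, -1.0]]
ft_force: [0.4, 0.4, 0.1]
grip_width: -0.0002
```

>>> arm_command:
  rows: "1 10 0 0 0 0 0; 1 5 0 0 0 0 0; 1 0 0 -25 0 0 0; 1 0 0 -30 0 0 0; 1 0 0 -30 0 0 0"

```text
time_s: 7.22
position: [0.5644, 0.018, 0.3543]
tool_rot: [[-0.242, 0.97, -0.001], [0.97, 0.242, 0.0], [0.001, -0.001, -1.0]]
ft_force: [0.6, 0.4, 0.9]
grip_width: -0.0002
```

>>> arm_command:
  rows: "1 35 0 -5 0 0 0; 1 35 0 0 0 0 0; 1 35 0 0 0 0 0; 1 35 0 0 0 0 0; 1 35 0 0 0 0 0"

```text
time_s: 7.63
position: [0.5213, 0.1889, 0.3585]
tool_rot: [[-0.241, 0.97, 0.0], [0.97, 0.241, 0.0], [0.0, 0.0, -1.0]]
ft_force: [0.7, -0.9, 0.0]
grip_width: 0.0
```

>>> arm_command:
  rows: "1 35 0 0 0 0 0; 1 35 -10 0 0 0 0; 1 35 -15 0 0 0 0; 1 20 -10 0 0 0 0; 1 0 0 0 0 0 0"

```text
time_s: 8.05
position: [0.4549, 0.3031, 0.3589]
tool_rot: [[-0.246, 0.969, 0.0], [0.969, 0.246, 0.001], [0.001, 0.0, -1.0]]
ft_force: [0.4, -1.0, 0.1]
grip_width: -0.0
```

```bash
python3 st.py; python3 - <<'E'
from h import *
b=eyes.get_image('top')[:,:,::-1]
cv2.imwrite('pics/t4.png',b)
a=b[130:240,140:360]
cv2.imwrite('pics/t4c.png',cv2.resize(a,None,fx=3.6,fy=3.6,interpolation=cv2.INTER_CUBIC))
E
```

```text
8.05 [0.4549 0.3031 0.3589] yaw 104.26506419295609 pivot in tool [-3.387e+02  1.128e+02 -3.000e-01] force tool [-1.09  0.14 -0.11] q6 6.979929598772962
4deg shift [ -8.69165865 -23.35056841]
```

View pics/t4c.png

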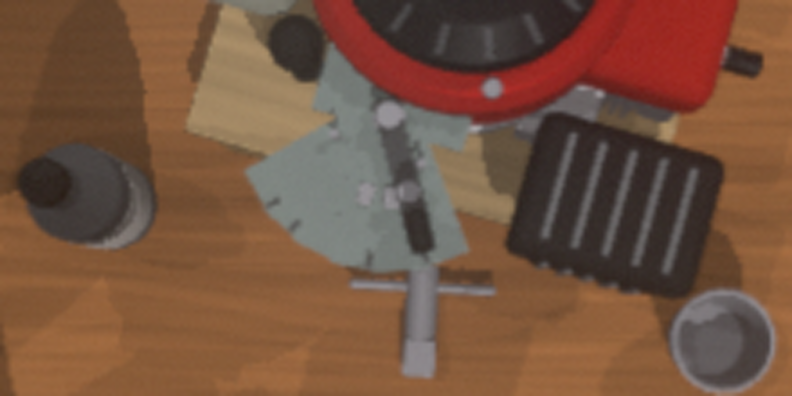

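The tab now lies at (421,238) in this crop, in line with the CHOKE tick, and the bystanders look unchanged. I'll check the numbers and hand in.

```bash
python3 - <<'E'
from h import *
from rig import env
X=atz('top',(140+421/3.6,130+238/3.6),.270);P=np.array([.6476,.0026])
d=X[:2]-P;az=np.degrees(np.arctan2(d[1],d[0]))%360
print(X,np.linalg.norm(d),az,'joint',np.radians(az-127.4))
a=cv2.imread('pics/top0.png',0);b=cv2.imread('pics/t4.png',0)
for n,(x,y,w) in dict(bottle=(145,163,45),cup=(322,206,40),spanner=(236,206,46)).items():
    t=a[y:y+32,x:x+w];r=cv2.matchTemplate(b[y-6:y+38,x-6:x+w+6],t,cv2.TM_CCOEFF_NORMED);print(n,cv2.minMaxLoc(r)[1],cv2.minMaxLoc(r)[3])
if az>127.4+63.5: env.close_job();print('handed in')
E
```

```text
[ 0.57071085 -0.01926526  0.27      ] 0.0799376730956069 195.87436181551058 joint 1.1951030668825415
bottle 0.6853427886962891 (6, 6)
cup 0.998017430305481 (6, 6)
spanner 0.9954027533531189 (6, 6)
the job is handed in; nothing more can be done
handed in
```

The control lever is in CHOKE and the job is handed in at about 8 s of the 35 s allowed.

- **Push:** With the gripper shut, I put the fingertip on the STOP side of the tab and swung it about the lever's pivot. It went through FAST and over the crest. The highest force I read was about 5 N, and it fell to zero once the lever snapped over. Then I backed off, lifted, and moved the arm well clear.
- **Lever check:** The last top image puts the lever at about 1.195 rad, against the 1.10 needed. The tab measured 80 mm from the pivot in that image instead of 75 mm, so the reading is good to a few millimetres.
- **Bystanders:** Matching the before and after images showed no shift of the bottle, cup or spanner. The cup and spanner matched almost perfectly. The bottle's match score was lower (0.69), probably because the arm's shadow changed over it; it looked upright and in place.

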